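Weigh the sample cylinder on the spring balance

TASK

Take the one sample cylinder that has a wire bail on top out of the crowded rack, hang it by its bail on the hook of the spring balance, and let it down slowly, so that the pointer sinks without a jerk or bounce and settles while the cylinder hangs free. Let go and move clear; leave the other cylinders and everything else on the bench where they are.

Things in the scene. Friction and masses are not known exactly. Their poses are not given: they have to be found in the camera images.
- eye_cylinder: The cylinder to weigh: stainless, 0.25 to 0.5 kg, the only one with a wire bail on top. Body 40 mm diameter up to a shoulder at 100 mm, neck 18 mm diameter up to 126 mm, bail of 6 mm wire in its y-z plane, 60 mm wide, top at 189 mm; opening 48 mm wide, from 126 mm to a peak at 183 mm. Origin: middle of the underside; z up along its axis, x through the bail's opening.
- grip_middle (a point): Point on the axis of the cylinder with the bail, 70 mm above its underside: a good height to grip the body (40 mm across), with the tool leaning back towards the robot since neck and bail stand above it. Axes as the cylinder's.
- eye (a point): Point on the axis of the cylinder with the bail, 183 mm above its underside: underside of the bail's peak, which is to rest in the hook.
- rack: White rack block, fixed, 75 x 330 x 40 mm high, origin under its middle. Four sockets in a row along its y (-117, -39, 39, 117 mm), 44 mm wide, 30 mm deep: cylinders stand with undersides 10 mm above the table. Neighbours leave 38 mm on each side of a body along y; its -x side faces the robot and is open. Which cylinder stands where varies.
- hook_seat (a point): Top of the hook's trough, where the bail's peak is to rest: 280 mm above the table unloaded, sinks with the hook. 7 mm round bar; upturned tip 14 mm in front (-x) of the seat and 16 mm higher; shank 14 mm behind it (+x), rising into a blue 50 x 50 mm block that begins 65 mm above the unloaded seat and reaches 11 mm in front of it. Axes as the stand's.
- scale_hook (a joint): Travel (m) of the spring balance's hook and pointer: 0 unloaded (upper stop), growing as the hook is pulled straight down, 0.06 at the lower stop. Spring 120 N/m (about 8 mm per 100 g), lightly damped: a load let go suddenly falls and bounces.
- stand: Retort stand with the spring balance, fixed: white base 220 x 140 x 12 mm, 13 mm rod 85 mm behind its middle (+x), balance with open face and pointer at 0.35 to 0.48 m height. Origin at the middle of the base's underside; the hook's seat lies at x -34 mm, y 0; the hook opens to the -x side, turned roughly towards the robot.
- tee_cylinder: Stainless sample cylinder with a small crossbar valve handle on top (44 mm bar), the same 40 mm diameter body, about 170 mm tall overall, standing in another place of the rack; origin at the middle of its underside, z up. To be left alone.
- barb_cylinder: Stainless sample cylinder with a brass hose tail on top, the same 40 mm diameter body, about 170 mm tall overall, standing in another place of the rack; origin at the middle of its underside, z up. To be left alone.
- knob_cylinder: Stainless sample cylinder with a black round knob on top, the same 40 mm diameter body, about 170 mm tall overall, standing in another place of the rack; origin at the middle of its underside, z up. To be left alone.
- beaker: Glass beaker, 90 mm wide, 120 mm tall, on the table behind the rack and stand; origin under its middle.
- wash_bottle: White plastic bottle, 70 mm wide, 170 mm tall, at the back; origin under its middle.
- jar: Amber jar, 70 mm wide, 90 mm tall, at the back; origin under its middle.
- wrench: Steel wrench, 160 mm long, lying flat in front on the right; origin at its underside, length along its x.
- gauge: Pressure gauge lying face up, 64 mm wide, 26 mm thick, with a brass stub along its -y, in front in the middle; origin under its middle.

How it is judged:
By the outcome, as a careful person would: the job done as asked, in the order asked, and still so for the second after the job is handed in, with the robot touching nothing.
It also fails if it takes over 64 s, if anything falls off the work surface, if the arm or the gripper's body presses on something with over 40 N, if the wrist force passes 120 N, or if a joint passes its speed limit or range.

ROBOT

A 6-joint arm with a two-finger parallel gripper is mounted at the origin on the work surface. World frame = base frame: x ahead of the robot, y to its left, z up, the work surface at z = 0. Lengths are in m, angles in rad, forces in N, time in s.
With the tool pointing down it reaches from about 0.275 to 0.725 m from the base axis. Payload 5.6 kg.
Tool frame: the origin (TCP) lies midway between the tips of the shut fingers; the grasp point (between the pads) lies 19 mm behind it; z points along the fingers, y is the line along which they close (so a half turn about z gives the same grasp; the last joint's range is limited). The gripper opens to 85 mm and grips with 20 to 120 N. Pads are 22 mm wide; open, the fingers measure 114 mm over their backs; the gripper's body (76 mm by 85 mm) begins 54 mm behind the grasp point. The pads swing forward as they close: fully open they stand 13 mm farther back than shut.
Start: joints at [-1.016, 0.255, 0.108, 0, -1.424, -0.285], TCP at [0.147, -0.53, 0.231] pointing down, gripper open.
Joint ranges: [-2.95, 2.95], [-1.21, 1.97], [-1.09, 1.5], [-2.87, 1.71], [-2.94, -0.07], [-3.05, 3.05]. Speed limits (rad/s): [2.57, 2.57, 3.14, 3.14, 3.14, 3.14].

INTERFACE

Orientations are given as [roll, pitch, yaw] about the fixed x, y, z axes, in that order (R = Rz(yaw) Ry(pitch) Rx(roll)).
In Python, from rig import reach, movel, move_j, set_gripper, wait, inverse_kinematics, grab_frame, IKError, finish_job, search_frame, get_clock, get_q, get_joint_vel, get_joint_torque, get_eef_pos, get_tcp_rot, get_wrist_force, get_moment, get_width, get_gripper_force gives the robot as it stands. Calls block until the motion is done:
- reach(position, orientation): joint-space move of the TCP to a pose.
- movel(position, frame=None, max_speed=0.15): straight line of the TCP; frame=None keeps the orientation; max_speed is the mean speed in m/s.
- move_j(angles): joint-space move.
- set_gripper(opening, grasp_force=None): finger opening in m; grasp_force is the grip in N (None keeps the last); returns when the fingers have stopped.
- wait(seconds).
- inverse_kinematics(position, orientation): joint angles nearest the present ones, or None.
- grab_frame(name): name is "scene" or "top" or "wrist"; returns a dict with "color" (420x560x3 uint8, red, green, blue), "fx", "fy", "cx", "cy" (pixels), "R" (3x3) and "t" (3): a world point X has camera coordinates R X + t; the wrist camera has in their place "hand_eye" (4x4, takes a point from camera to tool coordinates, whose origin is the TCP and whose axes are the flange's). Camera axes: x right, y down, z forward; pixel columns grow to the right and rows downward; lengths in m; the calibration is good to about 2 mm. The wrist camera is an equidistant fisheye: a pixel r from the principal point sees the ray r / f radians off the axis. A picture is of the moment at which its call begins: read the wrist's pose just before it. There is no depth.
A pose or a line that the arm cannot do raises IKError and nothing moves.
- finish_job(): hands the job in; it is judged then, once.
Trained networks look in the newest picture that a camera, given by its name, has taken for a name from the list of things; names that differ only in an ending like _2 or _b are one class to them, and where a whole thing is asked for, a point or a joint stands for the part that bears it (a point fixed in the world has none). Each returns a list of dicts, best first, with "p" (0 to 1); they miss things now and then, are a little off and sometimes report something else, mostly with a low value. They report only what shows in the picture. A call takes as long as a camera call.
- search_frame(label, camera): "bbox" ([left, top, width, height] in pixels, round what is visible of it).
Readings, each from a call of its own:
- get_clock(): time.
- get_q(): joint angles.
- get_joint_vel(): joint speeds.
- get_joint_torque(): joint torques, N m.
- get_eef_pos(): TCP position.
- get_tcp_rot(): TCP orientation.
- get_wrist_force(): force on the tool from outside, world axes, zero at the start.
- get_moment(): the same for the moment, N m.
- get_width(): finger opening in m.
- get_gripper_force(): force on a finger pad.
Only numpy, scipy, OpenCV 4.12 (cv2) and the standard library are available. Lean on these libraries where they do the work, as an engineer would, in place of code of your own. Each camera call takes 0.05 s, during which the arm holds its last target. There are 200 camera calls.

## Working session

There is one attempt and no reset: what is moved stays moved. The work goes in short steps, each a Python script; the robot and the scene stay as the last script left them, time stands still between calls to the robot, and variables do not carry over. Pictures are saved under pics/ and viewed, at most 10 in all, crops included, and the job is handed in when it is done.

```bash
mkdir -p pics; cat > h.py <<'E'
from rig import *
import numpy as np, cv2
from scipy.spatial.transform import Rotation as Ro
E
python3 - <<'E'
from h import *
for c in ("scene","top"):
    f=grab_frame(c); cv2.imwrite(f"pics/{c}0.png",f["color"][:,:,::-1])
    np.savez(f"{c}0.npz",**f)
    print(c,f["fx"],f["fy"],f["cx"],f["cy"],np.array(f["R"]).round(4).tolist(),np.array(f["t"]).round(4).tolist())
    for n in ("eye_cylinder","rack","scale_hook","stand","tee_cylinder","barb_cylinder","knob_cylinder"):
        print(n,[(np.round(d["bbox"]).tolist(),round(d["p"],2)) for d in search_frame(n,c)[:2]])
print(get_clock())
E
```

```text
scene 482.9172783538052 482.9172783538052 278.78865139507735 210.09815057217014 [[-0.7678, 0.6407, 0.0036], [0.3839, 0.4646, -0.798], [-0.5129, -0.6113, -0.6027]] [0.4455, -0.066, 1.7317]
eye_cylinder [([363.0, 256.0, 25.0, 53.0], 0.63)]
rack [([292.0, 266.0, 125.0, 78.0], 0.98)]
scale_hook [([253.0, 86.0, 8.0, 58.0], 0.56), ([292.0, 268.0, 126.0, 75.0], 0.2)]
stand [([204.0, 40.0, 84.0, 204.0], 0.67)]
tee_cylinder [([307.0, 239.0, 17.0, 49.0], 0.73), ([361.0, 259.0, 23.0, 49.0], 0.48)]
barb_cylinder [([334.0, 250.0, 15.0, 49.0], 0.94), ([170.0, 190.0, 20.0, 33.0], 0.64)]
knob_cylinder [([293.0, 264.0, 125.0, 78.0], 0.74), ([388.0, 272.0, 24.0, 47.0], 0.56)]
top 521.8108791732618 521.8108791732618 279.8541087541516 204.58904071343144 [[-0.0208, -0.9997, -0.0117], [-0.9964, 0.0217, -0.0819], [0.0821, 0.01, -0.9966]] [0.0061, 0.5795, 1.2915]
eye_cylinder [([136.0, 222.0, 33.0, 16.0], 0.81)]
rack [([112.0, 186.0, 127.0, 72.0], 0.59)]
scale_hook []
stand [([332.0, 142.0, 101.0, 129.0], 0.84)]
tee_cylinder [([202.0, 194.0, 24.0, 21.0], 0.51)]
barb_cylinder [([177.0, 210.0, 22.0, 17.0], 0.84)]
knob_cylinder [([106.0, 235.0, 34.0, 15.0], 0.57)]
0.8
```

```bash
python3 - <<'E'
import cv2
a=cv2.imread("pics/scene0.png");b=cv2.imread("pics/top0.png")
cv2.imwrite("pics/s1.png",cv2.resize(a[20:350,180:440],None,fx=1.8,fy=1.8,interpolation=2)) 
cv2.imwrite("pics/t1.png",cv2.resize(b[130:300,90:450],None,fx=2.2,fy=2.2,interpolation=2))
E
```

```text
(no output)
```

View pics/s1.png

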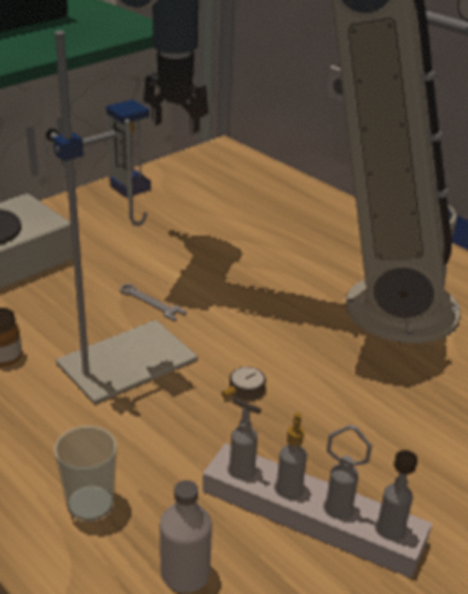

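View pics/t1.png

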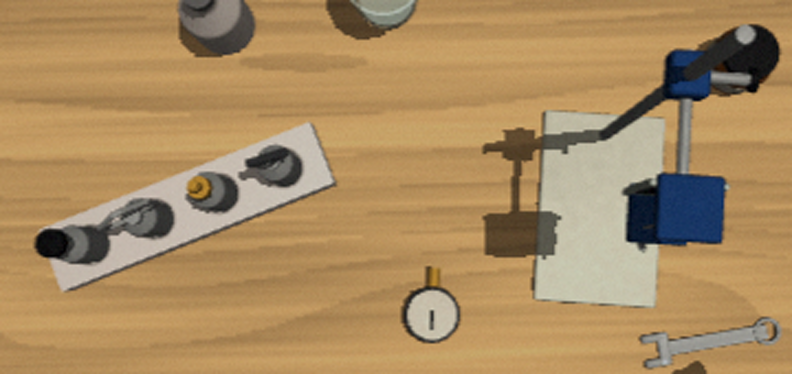

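The top view shows the bail cylinder second from the left in the rack, about (152,228) px. The hook trough in the scene view is at about (257,143) px. I'll fit the rack and stand poses from their corners.

```bash
cat >> h.py <<'E'
from scipy.optimize import least_squares
def proj(f,X):
    c=np.atleast_2d(X)@np.array(f["R"]).T+np.array(f["t"])
    return np.c_[f["fx"]*c[:,0]/c[:,2]+f["cx"],f["fy"]*c[:,1]/c[:,2]+f["cy"]]
def pose(p,L):  # planar pose x,y,yaw
    c,s=np.cos(p[2]),np.sin(p[2]); L=np.atleast_2d(L)
    return np.c_[p[0]+c*L[:,0]-s*L[:,1],p[1]+s*L[:,0]+c*L[:,1],L[:,2]]
E
python3 - <<'E'
from h import *
T=dict(np.load("top0.npz"));S=dict(np.load("scene0.npz"))
tc=lambda a:np.array(a)/2.2+[90,130]
sc=lambda a:np.array(a)/1.8+[180,20]
# stand: +x+y,+x-y,-x-y,-x+y
Ls=[[.07,.11],[.07,-.11],[-.07,-.11],[-.07,.11]]
def fit(Lz,pt,Lz2,ps,g,name):
    r=least_squares(lambda p:np.r_[(proj(T,pose(p,Lz))-pt).ravel(),(proj(S,pose(p,Lz2))-ps).ravel() if len(ps) else []],g)
    print(name,r.x.round(4),r.fun.round(1)); return r.x
box=lambda a,b,z:np.array([[a,b,z],[a,-b,z],[-a,-b,z],[-a,b,z]])
for nm,bx in (("220x",box(.11,.07,.012)),("140x",box(.07,.11,.012))):
    p=fit(bx,tc([[545,111],[663,117],[655,306],[534,298]]),bx,sc([[100,397],[58,362],[155,323],[197,356]]),[.55,-.2,0],nm)
    print("seat",pose(p,[-.034,0,.28]),proj(S,pose(p,[-.034,0,.28])), "click",sc([138,222]))
bx=box(.0375,.165,.04)
p=fit(bx,tc([[40,230],[312,123],[335,185],[65,291]]),bx[:0],[],[.5,.2,0],"rack")
for y in (-.117,-.039,.039,.117):
    print(y,pose(p,[0,y,.01]).round(4), "scene px base",proj(S,pose(p,[0,y,.04])).round(),"top px eye",proj(T,pose(p,[0,y,.196])).round(),proj(S,pose(p,[0,y,.199])).round())
E
```

```text
220x [ 0.5246 -0.2122 -0.0748] [-1.7 -0.2 -0.3 -0.1  0.1  0.9 -0.7  1.5 -2.8  2.  -1.8 -1.5 -0.1 -2.4
  0.6 -0.6]
seat [[ 0.49074374 -0.20969775  0.28      ]] [[257.12307356 143.50617338]] click [256.66666667 143.33333333]
140x [ 0.5255 -0.2135 -0.1221] [-16.2  12.3  16.6  18.2  15.7 -12.6 -16.4 -17.8  12.6   3.9   3.4 -12.9
 -14.6  -4.1  -3.2  11.1]
seat [[ 0.49174391 -0.20940944  0.28      ]] [[256.91693921 143.64811546]] click [256.66666667 143.33333333]
rack [0.5351 0.2539 0.3551] [ 0.2 -0.1  0.2 -0.   0.5 -0.3 -0.9  0.4]
-0.117 [[0.5758 0.1442 0.01  ]] scene px base [[314. 279.]] top px eye [[210. 201.]] [[317. 235.]]
-0.039 [[0.5487 0.2173 0.01  ]] scene px base [[340. 290.]] top px eye [[177. 214.]] [[345. 245.]]
0.039 [[0.5215 0.2905 0.01  ]] scene px base [[367. 301.]] top px eye [[144. 227.]] [[375. 256.]]
0.117 [[0.4944 0.3636 0.01  ]] scene px base [[396. 312.]] top px eye [[111. 241.]] [[406. 267.]]
```

```bash
cat >> h.py <<'E'
def rot(psi,a,flip=0):
    z=np.array([np.sin(a)*np.cos(psi),np.sin(a)*np.sin(psi),-np.cos(a)]); y=np.array([-np.sin(psi),np.cos(psi),0])*(-1 if flip else 1)
    return np.c_[np.cross(y,z),y,z]
def rpy(R): return Ro.from_matrix(R).as_euler("xyz")
def tcp(g,psi,a,ext=.019): return np.array(g)+ext*rot(psi,a)[:,2]
E
python3 - <<'E'
from h import *
c=np.array([.5215,.2905,.08]); s=np.array([.4907,-.2097,0])
for a in (55,60,65,70):
  a=np.radians(a)
  for fl in (0,1):
    for dp in (0,.1):
      psi=.355+dp; u=np.array([np.cos(psi),np.sin(psi),0]); o=[]
      for g,ps in ((c-.12*u,psi),(c,psi),(c+[0,0,.17],psi),(s+[-.06,0,.192],-.07-dp),(s+[0,0,.192],-.07),(s+[0,0,.12],-.07),(s+[-.15,0,.12],-.07)):
        q=inverse_kinematics(tcp(g,ps,a),rpy(rot(ps,a,fl))); o.append(None if q is None else np.round(q,2).tolist())
      print(round(np.degrees(a)),fl,dp,o[1],o[4],[x is not None for x in o])
E
```

```text
55 0 0 [0.17, 0.26, -0.79, -2.8, -0.46, 1.37] [-0.4, -0.09, -0.52, -0.92, -0.34, -0.48] [True, True, False, True, True, True, True]
55 0 0.1 [0.18, 0.24, -0.66, -2.43, -0.35, 1.06] [-0.4, -0.09, -0.52, -0.92, -0.34, -0.48] [True, True, False, False, True, True, True]
55 1 0 [0.17, 0.26, -0.79, -2.8, -0.46, -1.77] [-0.4, -0.09, -0.52, -0.92, -0.34, 2.66] [True, True, False, True, True, True, True]
55 1 0.1 [0.18, 0.24, -0.66, -2.43, -0.35, -2.08] [-0.4, -0.09, -0.52, -0.92, -0.34, 2.66] [True, True, False, False, True, True, True]
60 0 0 [0.15, 0.33, -0.89, -2.86, -0.7, 1.46] [-0.6, -0.06, -0.5, -1.27, -0.48, -0.04] [False, True, False, True, True, True, True]
60 0 0.1 [0.1, 0.31, -0.79, -2.6, -0.62, 1.3] [-0.6, -0.06, -0.5, -1.27, -0.48, -0.04] [True, True, False, True, True, True, True]
60 1 0 [0.15, 0.33, -0.89, -2.86, -0.7, -1.68] None [False, True, False, False, False, True, True]
60 1 0.1 [0.1, 0.31, -0.79, -2.6, -0.62, -1.85] None [True, True, False, True, False, True, True]
65 0 0 None [-0.78, -0.02, -0.54, -1.52, -0.63, 0.29] [False, False, False, True, True, True, True]
65 0 0.1 [0.07, 0.4, -0.88, -2.67, -0.86, 1.42] [-0.78, -0.02, -0.54, -1.52, -0.63, 0.29] [False, True, False, True, True, True, True]
65 1 0 None [-0.78, -0.02, -0.54, -1.52, -0.63, -2.85] [False, False, False, True, True, True, True]
65 1 0.1 [0.07, 0.4, -0.88, -2.67, -0.86, -1.72] [-0.78, -0.02, -0.54, -1.52, -0.63, -2.85] [False, True, False, True, True, True, True]
70 0 0 None [-0.91, 0.03, -0.59, -1.7, -0.79, 0.55] [False, False, True, True, True, True, True]
70 0 0.1 [0.04, 0.51, -0.94, -2.7, -1.11, 1.52] [-0.91, 0.03, -0.59, -1.7, -0.79, 0.55] [False, True, True, True, True, True, True]
70 1 0 None [-0.91, 0.03, -0.59, -1.7, -0.79, -2.6] [False, False, True, True, True, True, True]
70 1 0.1 [0.04, 0.51, -0.94, -2.7, -1.11, -1.63] [-0.91, 0.03, -0.59, -1.7, -0.79, -2.6] [False, True, True, True, True, True, True]
```

```bash
cat > scan.py <<'E'
from h import *
c=np.array([.5215,.2905,.08]); s=np.array([.4907,-.2097,0])
def ik(g,ps,a): 
    q=inverse_kinematics(tcp(g,ps,a),rpy(rot(ps,a))); return None if q is None else np.array(q)
for ad in (42,46,50,55,60,65,70,75):
  a=np.radians(ad)
  for dp in (-.3,-.2,-.1,0,.1,.2,.3,.4):
      psi=.355+dp; u=np.array([np.cos(psi),np.sin(psi),0]); r=np.array([np.cos(.355),np.sin(.355),0])
      app=[ik(c-d*r+[0,0,h],psi,a) for d,h in ((.1,.0),(.05,0),(0,0),(0,.025),(0,.05),(.05,.05),(.1,.06))]
      if any(x is None for x in app[1:6]): continue
      h=[[ik(s+[d,0,z],dp-.07+e,a) is not None for d,z in ((-.08,.197),(0,.197),(0,.165),(0,.12),(-.08,.12))] for e in (-.2,0,.2)]
      print(ad,dp,[None if x is None else x.round(2).tolist() for x in app[::2]],"".join("1" if x is not None else "0" for x in app),["".join(str(int(x)) for x in k) for k in h])
E
python3 scan.py
```

```text
55 0 [[0.1, 0.12, -1.0, -2.72, -0.53, 1.35], [0.17, 0.26, -0.79, -2.8, -0.46, 1.37], [0.24, 0.12, -0.63, -2.53, -0.17, 1.03], None] 1111110 ['00011', '11111', '11111']
55 0.4 [[0.17, 0.1, -0.68, -1.72, -0.47, 0.53], [0.26, 0.24, -0.46, -1.65, -0.4, 0.38], [0.43, 0.13, -0.43, -1.29, -0.28, -0.1], [0.53, -0.08, -0.63, -1.18, -0.2, -0.27]] 1111111 ['11111', '11111', '11111']
60 0 [None, [0.15, 0.33, -0.89, -2.86, -0.7, 1.46], [0.17, 0.17, -0.79, -2.77, -0.45, 1.33], [0.13, -0.06, -0.92, -2.59, -0.38, 1.17]] 0111111 ['00111', '11111', '11111']
60 0.1 [[-0.01, 0.2, -1.02, -2.53, -0.74, 1.34], [0.1, 0.31, -0.79, -2.6, -0.62, 1.3], [0.18, 0.15, -0.65, -2.39, -0.35, 0.99], [0.19, -0.08, -0.79, -2.21, -0.29, 0.8]] 1111111 ['11111', '11111', '11111']
60 0.2 [[-0.02, 0.18, -0.92, -2.3, -0.68, 1.16], [0.1, 0.29, -0.69, -2.34, -0.56, 1.09], [0.23, 0.14, -0.55, -2.04, -0.32, 0.66], [0.25, -0.08, -0.72, -1.91, -0.28, 0.51]] 1111111 ['11111', '11111', '11111']
60 0.3 [[-0.01, 0.17, -0.83, -2.09, -0.66, 1.0], [0.11, 0.29, -0.6, -2.1, -0.55, 0.89], [0.25, 0.15, -0.5, -1.81, -0.36, 0.46], [0.25, -0.07,
[... 1719 characters left out ...]
 -0.62, -2.04, -0.81, 0.94], [-0.11, 0.12, -0.81, -1.95, -0.88, 0.94]] 1111111 ['11111', '11111', '11111']
75 0.2 [None, [-0.05, 0.61, -0.9, -2.53, -1.26, 1.54], [-0.03, 0.39, -0.86, -2.48, -1.05, 1.37], [-0.2, 0.32, -1.07, -2.35, -1.18, 1.43]] 0111111 ['11111', '11111', '11111']
75 0.3 [[-0.27, 0.74, -1.06, -2.25, -1.45, 1.75], [-0.08, 0.58, -0.81, -2.36, -1.18, 1.44], [-0.06, 0.38, -0.77, -2.3, -1.0, 1.25], [-0.21, 0.28, -0.97, -2.17, -1.11, 1.29]] 1111111 ['11111', '11111', '11111']
75 0.4 [[-0.28, 0.63, -0.95, -2.11, -1.31, 1.58], [-0.1, 0.56, -0.72, -2.2, -1.13, 1.33], [-0.07, 0.38, -0.68, -2.13, -0.99, 1.13], [-0.21, 0.26, -0.88, -2.02, -1.09, 1.17]] 1111111 ['11111', '11111', '11111']
```

```bash
python3 - <<'E'
from h import *
p=np.array(get_eef_pos()); r=np.hypot(p[0],p[1])
movel([p[0]*.34/r,p[1]*.34/r,.26],max_speed=.3)
q=np.array(get_q()); q[0]=-.1; move_j(q)
psi,a=.355+.2,np.radians(60); u=np.array([np.cos(psi),np.sin(psi),0]); c=np.array([.5215,.2905,.08])
reach(tcp(c-.11*u+[0,0,.06],psi,a),rpy(rot(psi,a)))
set_gripper(.062)
P,E=np.array(get_eef_pos()),np.array(get_tcp_rot())
f=grab_frame("wrist"); print({k:np.round(v,4).tolist() for k,v in f.items() if k!="color"})
np.savez("w1.npz",P=P,E=E,**f); cv2.imwrite("pics/w1.png",f["color"][:,:,::-1])
print(P,E,get_q(),get_clock(),get_wrist_force())
print(search_frame("eye_cylinder","wrist")[:2])
E
```

```text
{'fx': 325.1923, 'fy': 325.1923, 'cx': 276.3969, 'cy': 205.1953, 'hand_eye': [[-0.0011, -0.9495, -0.3139, 0.0807], [1.0, -0.0008, -0.0009, -0.0001], [0.0006, -0.3139, 0.9495, -0.1427], [0.0, 0.0, 0.0, 1.0]]}
[0.44209953 0.24118005 0.13061002] [-3.14138979  1.04740027 -2.5864155 ] [ 0.22154083 -0.09927012 -0.71754761 -1.80290543 -0.2955711   0.41377084] 4.725 [ 0.75351762  0.16968776 -0.6238617 ]
[{'bbox': [240.9, 151.3, 77.6, 204.3], 'p': 0.79}]
```

View pics/w1.png

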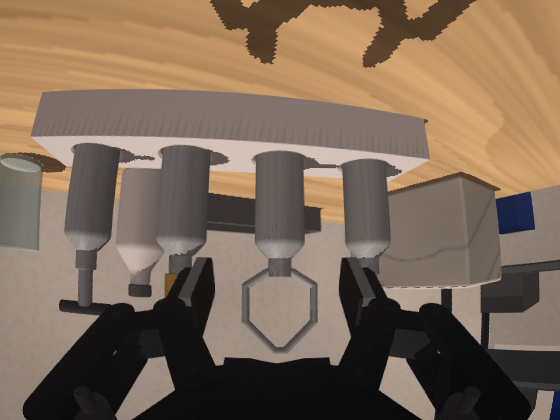

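The wrist picture (upside down) shows the bail face-on: left side at column 243, right side at 317, peak near (278,351). The body axis is at about column 280 and the fingers are on both sides. I'll check the pose by reprojection.

```bash
cat >> h.py <<'E'
def wproj(f,P,E,X):
    H=np.array(f["hand_eye"]); R=Ro.from_euler("xyz",E).as_matrix()
    t=(np.atleast_2d(X)-P)@R; c=(t-H[:3,3])@H[:3,:3]
    th=np.arctan2(np.hypot(c[:,0],c[:,1]),c[:,2]); ph=np.arctan2(c[:,1],c[:,0])
    return np.c_[f["cx"]+f["fx"]*th*np.cos(ph),f["cy"]+f["fx"]*th*np.sin(ph)]
E
python3 - <<'E'
from h import *
w=dict(np.load("w1.npz")); T=dict(np.load("top0.npz"));S=dict(np.load("scene0.npz"))
L=np.array([[0,.03,.160],[0,-.03,.160],[0,0,.199],[0,0,.136],[0,.02,.08],[0,-.02,.08]])
for p in ([.5215,.2905,.355],[.5215,.2905,.455],[.5265,.2905,.355]):
    print(p,wproj(w,w["P"],w["E"],pose(p,L)).round(1).tolist())
    print(" top",((proj(T,pose(p,L[:3]))-[90,130])*2.2).round().tolist(),"scene",((proj(S,pose(p,L[:3]))-[180,20])*1.8).round().tolist())
im=cv2.imread("pics/w1.png");tp=cv2.imread("pics/top0.png");sc=cv2.imread("pics/scene0.png")
A=cv2.resize(im[130:360,220:340],None,fx=2.5,fy=2.5,interpolation=2)[:560]
B=cv2.resize(tp[205:255,125:185],None,fx=6.6,fy=5.6,interpolation=2);B=cv2.resize(tp[205:255,125:185],(400,333),interpolation=2)
C=cv2.resize(sc[245:315,350:400],None,fx=4,fy=4,interpolation=2)
o=np.zeros((600,800,3),np.uint8);o[:A.shape[0],:300]=A;o[:333,300:700]=B;o[333:600,500:700]=C[:267];cv2.imwrite("pics/z.png",o)
E
```

```text
[0.5215, 0.2905, 0.355] [[313.5, 305.6], [238.8, 307.2], [277.0, 354.4], [277.0, 276.6], [300.8, 207.7], [252.3, 205.7]]
 top [[101.0, 227.0], [155.0, 205.0], [118.0, 214.0]] scene [[368.0, 453.0], [327.0, 438.0], [351.0, 424.0]]
[0.5215, 0.2905, 0.455] [[314.5, 305.9], [238.6, 306.8], [277.0, 354.4], [277.0, 276.6], [301.3, 207.2], [252.2, 206.2]]
 top [[102.0, 229.0], [154.0, 202.0], [118.0, 214.0]] scene [[369.0, 452.0], [326.0, 439.0], [351.0, 424.0]]
[0.5265, 0.2905, 0.355] [[309.8, 305.1], [236.0, 306.5], [273.7, 353.1], [273.7, 276.5], [297.3, 208.7], [249.5, 206.8]]
 top [[101.0, 222.0], [155.0, 200.0], [118.0, 209.0]] scene [[366.0, 455.0], [324.0, 440.0], [348.0, 426.0]]
```

View pics/z.png

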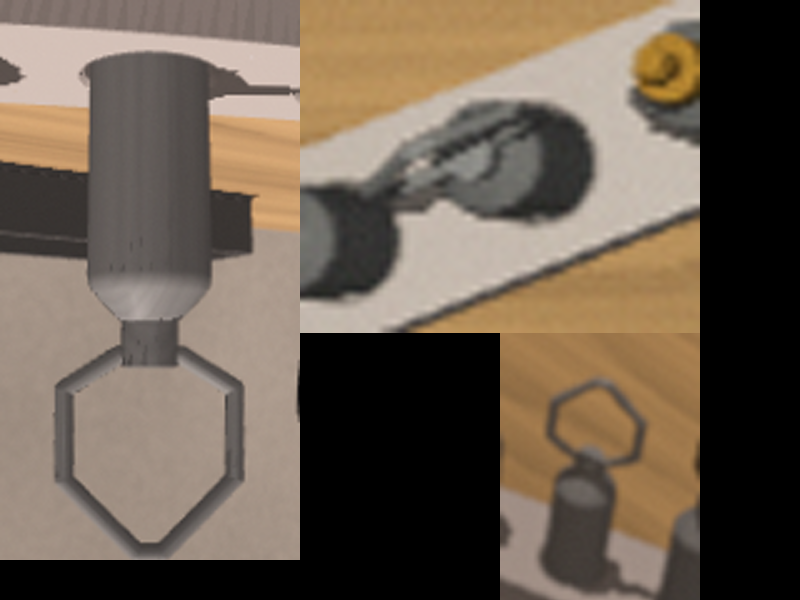

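```bash
cat >> h.py <<'E'
psi,a=.555,np.radians(60); u=np.array([np.cos(psi),np.sin(psi),0]); c=np.array([.5202,.2924,.08]); EXT=.023
E
python3 - <<'E'
from h import *
O=rpy(rot(psi,a)); 
movel(tcp(c-.08*u,psi,a,EXT),O,.15); w0=get_wrist_force()
movel(tcp(c,psi,a,EXT),O,.08); print(w0,get_wrist_force())
set_gripper(.02,60); print(get_width(),get_gripper_force(),get_wrist_force())
P=np.array(get_eef_pos())
movel(P+[0,0,.01],None,.03);print(get_wrist_force(),get_width())
movel(P+[0,0,.05],None,.08)
movel(P+[0,0,.055]-.12*u,None,.15)
print(get_wrist_force(),get_moment(),get_width(),get_eef_pos(),get_q(),get_clock())
P,E=np.array(get_eef_pos()),np.array(get_tcp_rot())
f=grab_frame("wrist"); g=grab_frame("scene"); np.savez("w2.npz",P=P,E=E,**f)
np.savez("s2.npz",**g)
A=f["color"][20:380,140:420,::-1]; B=cv2.resize(g["color"][150:350,230:450,::-1],None,fx=1.8,fy=1.8,interpolation=2)
cv2.imwrite("pics/w2.png",np.hstack([A,B[:360]]))
E
```

```text
[-0.22672028  0.24823662 -0.34417908] [0.24767744 0.0806092  0.41690051]
0.038688450456467814 59.6948379278183 [-1.9684145  -0.38509882  2.82507074]
[ 0.21091875 -0.31397287 -3.07447043] 0.03866409652199824
[ 0.33848512 -0.29336927 -3.97640591] [-1.88659591  3.02666663  0.04426309] 0.038580813600070867 [0.4355217  0.23982083 0.12394787] [ 0.17526581 -0.09201302 -0.7484809  -1.85952451 -0.34148227  0.50186307] 9.2333
```

View pics/w2.png

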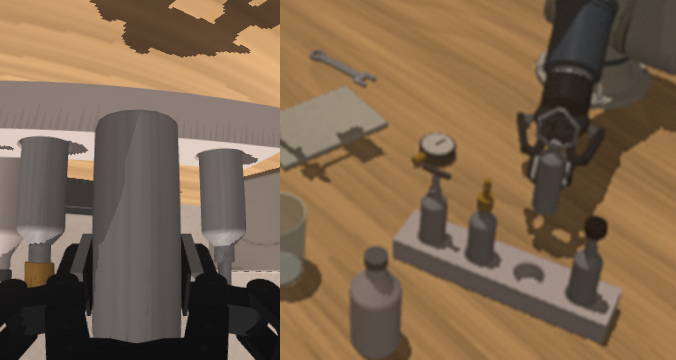

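Gripped and out of the rack, with the neighbours undisturbed. Next I'll move to just in front of the hook.

```bash
cat >> h.py <<'E'
SEAT=np.array([.4907,-.2097,.28]); ys=-.075; xs=np.array([np.cos(ys),np.sin(ys),0]); ph=psi-.41+ys
OH=rpy(rot(ph,a))
def T_eye(e): return tcp(np.array(e)-[0,0,.113],ph,a,EXT)
def eye_of(P): return np.array(P)-tcp([0,0,0],ph,a,EXT)+[0,0,.113]
E
python3 - <<'E'
from h import *
pm=.35
reach(tcp([.36,.12,.17],pm,a,EXT),rpy(rot(pm,a)))
print(get_q())
reach(T_eye(SEAT-.09*xs+[0,0,.028]),OH); print(get_q(),get_clock())
movel(T_eye(SEAT-.05*xs+[0,0,.028]),OH,.1); wait(.3)
print(get_wrist_force(),get_width(),eye_of(get_eef_pos()),get_clock())
E_=eye_of(get_eef_pos())
for n in("scene","top","wrist"):
    f=grab_frame(n); np.savez(n+"3.npz",P=np.array(get_eef_pos()),E=np.array(get_tcp_rot()),**f)
    X=np.array([SEAT,SEAT-.014*xs+[0,0,.016],E_+[0,0,.006]])
    print(n,(proj(f,X) if n!="wrist" else wproj(f,np.array(get_eef_pos()),get_tcp_rot(),X)).round(1).tolist())
    im=f["color"][:,:,::-1]
    if n=="scene":A=cv2.resize(im[90:250,220:320],None,fx=3.7,fy=3.7,interpolation=2)
    if n=="top":B=cv2.resize(im[180:280,320:425],None,fx=4,fy=4,interpolation=2)
o=np.zeros((600,800,3),np.uint8);o[:592,:370]=A;o[:400,375:795]=B;cv2.imwrite("pics/h3.png",o)
E
```

```text
Traceback (most recent call last):
rig.IKError: the arm cannot take that pose within its joint ranges
```

```bash
python3 - <<'E'
from h import *
for x in (.38,.41,.44):
  for y in (.12,.04,-.04):
    for z in (.13,.17,.2):
      for pm in (.15,.3,.45,):
        q=inverse_kinematics(tcp([x,y,z],pm,a,EXT),rpy(rot(pm,a)))
        if q is not None: print(x,y,z,pm,np.round(q,2))
for d in (.09,.05,0): 
  q=inverse_kinematics(T_eye(SEAT-d*xs+[0,0,.028]),OH);print(d,q)
E
```

```text
0.38 0.12 0.13 0.15 [-0.05 -0.31 -0.95 -2.12 -0.2   0.66]
0.38 0.12 0.13 0.3 [ 0.04 -0.29 -0.88 -1.76 -0.23  0.33]
0.38 0.12 0.13 0.45 [-0.09 -0.25 -0.85 -1.58 -0.46  0.3 ]
0.38 0.04 0.13 0.15 [-0.1  -0.34 -0.88 -1.6  -0.22  0.16]
0.38 0.04 0.13 0.3 [-0.35 -0.27 -0.86 -1.51 -0.55  0.29]
0.38 0.04 0.13 0.45 [-0.5  -0.17 -0.81 -1.43 -0.79  0.41]
0.38 0.04 0.17 0.45 [-0.32 -0.32 -0.76 -1.27 -0.69  0.07]
0.38 0.04 0.2 0.45 [-0.13 -0.42 -0.74 -1.08 -0.56 -0.25]
0.38 -0.04 0.13 0.15 [-0.63 -0.23 -0.84 -1.48 -0.66  0.34]
0.38 -0.04 0.13 0.3 [-0.74 -0.13 -0.78 -1.4  -0.86  0.45]
0.38 -0.04 0.13 0.45 [-0.78 -0.03 -0.71 -1.32 -1.    0.52]
0.38 -0.04 0.17 0.3 [-0.62 -0.27 -0.73 -1.27 -0.8   0.16]
0.38 -0.04 0.17 0.45 [-0.72 -0.16 -0.67 -1.24 -1.    0.3 ]
0.38 -0.04 0.2 0.3 [-0.51 -0.36 -0.7  -1.16 -0.76 -0.05]
0.38 -0.04 0.2 0.45 [-0.68 -0.23 -0.63 -1.18 -1.01  0.16]
0.41 0.12 0.13 0.15 [-0.12 -0.22 -0.93 -2.2  -0.29  0.79]
0.41 0.12 0.13 0.3 [-0.06 -0.2  -0.84 -1.84 -0.32  0.46]
0.41 0.12 0.13 0.45 [-0.12 -0.16 -0.8  -1.64 -0.49  0.39]
0.41 0.04 0.13 0.15 [-0.23 -0.24 -0.85 -1.72 -0.33  0.36]

[... 1298 characters left out ...]
53 -0.1  -0.76 -1.6  -0.58  0.42]
0.44 -0.04 0.13 0.3 [-0.6  -0.03 -0.7  -1.48 -0.75  0.45]
0.44 -0.04 0.13 0.45 [-0.65  0.04 -0.63 -1.39 -0.9   0.48]
0.44 -0.04 0.17 0.15 [-0.29 -0.24 -0.71 -1.33 -0.39 -0.03]
0.44 -0.04 0.17 0.3 [-0.49 -0.15 -0.65 -1.33 -0.69  0.17]
0.44 -0.04 0.17 0.45 [-0.59 -0.07 -0.59 -1.29 -0.89  0.27]
0.44 -0.04 0.2 0.3 [-0.4  -0.23 -0.62 -1.21 -0.64 -0.04]
0.44 -0.04 0.2 0.45 [-0.54 -0.14 -0.55 -1.22 -0.88  0.13]
0.09 [-0.91422807 -0.11397208 -0.5485386  -1.23502496 -0.86937428  0.14923542]
0.05 [-0.81392005 -0.06567687 -0.50481664 -1.25461827 -0.7818057   0.11553611]
0 [-7.09469565e-01  8.46701562e-04 -4.39970987e-01 -1.26919600e+00
 -6.91257797e-01  7.51603387e-02]
```

```bash
cat > hang.py <<'E'
from h import *
for g,pm in (([.41,.12,.13],.45),([.38,-.04,.17],.3)): reach(tcp(g,pm,a,EXT),rpy(rot(pm,a)))
reach(T_eye(SEAT-.09*xs+[0,0,.028]),OH); print(get_q(),get_clock())
movel(T_eye(SEAT-.05*xs+[0,0,.028]),OH,.1); wait(.3)
print(get_wrist_force(),get_width(),eye_of(get_eef_pos()),get_clock())
E_=eye_of(get_eef_pos())
for n in("scene","top","wrist"):
    f=grab_frame(n); np.savez(n+"3.npz",P=np.array(get_eef_pos()),E=np.array(get_tcp_rot()),**f)
    X=np.array([SEAT,SEAT-.014*xs+[0,0,.016],E_+[0,0,.006]])
    p=(proj(f,X) if n!="wrist" else wproj(f,np.array(get_eef_pos()),get_tcp_rot(),X))
    im=f["color"][:,:,::-1]
    if n=="scene":A=cv2.resize(im[90:250,220:320],None,fx=3.7,fy=3.7,interpolation=2);p=(p-[220,90])*3.7
    if n=="top":B=cv2.resize(im[180:280,320:425],None,fx=4,fy=4,interpolation=2);p=(p-[320,180])*4+[375,0]
    print(n,p.round(1).tolist())
o=np.zeros((600,800,3),np.uint8);o[:592,:370]=A;o[:400,375:795]=B;cv2.imwrite("pics/h3.png",o)
E
python3 hang.py
```

```text
[-0.91271717 -0.11249921 -0.54894338 -1.23574215 -0.86958771  0.14941026] 11.2667
[-0.35315398  0.309995   -3.94034742] 0.03840166506161549 [ 0.44051991 -0.20604836  0.30802987] 12.1167
scene [[137.4, 198.0], [151.5, 175.5], [188.3, 143.1]]
top [[616.2, 223.7], [620.9, 251.2], [625.0, 325.8]]
wrist [[265.7, 420.1], [268.6, 451.6], [277.4, 509.6]]
```

View pics/h3.png

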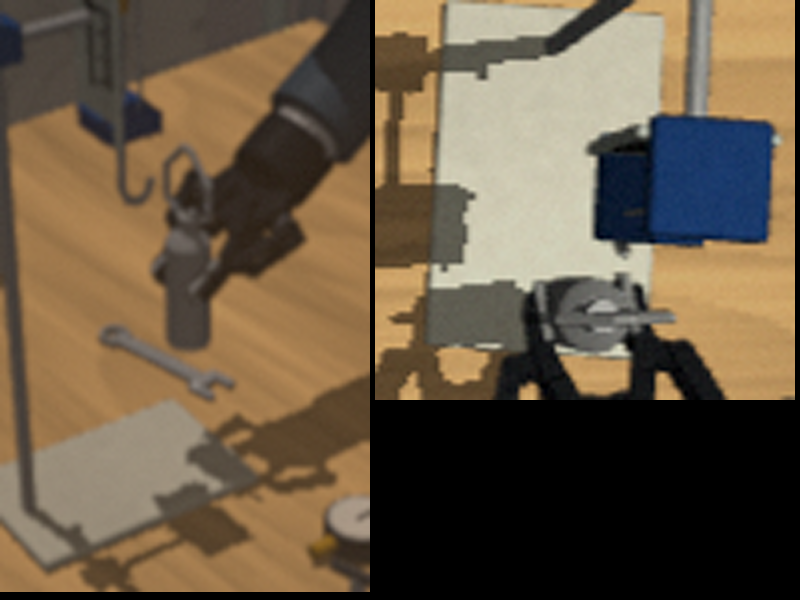

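The hook tip at (621,252) matches the prediction. The bail is about 2 px ahead of its prediction, so I'll zoom in to refine it.

```bash
python3 - <<'E'
from h import *
T=dict(np.load("top3.npz"));S=dict(np.load("scene3.npz"))
E_=eye_of(T["P"])
A=cv2.resize(S["color"][125:185,250:290,::-1],None,fx=10,fy=10,interpolation=2)
B=cv2.resize(T["color"][235:285,352:395,::-1],(387,450),interpolation=2)
o=np.zeros((600,800,3),np.uint8);o[:600,:400]=A;o[:450,405:792]=B;cv2.imwrite("pics/h4.png",o)
# bail centreline corners rel. eye: peak, side uppers
L=np.array([[0,0,.003],[0,.027,-.022],[0,-.027,-.022],[0,.027,-.04],[0,-.027,-.04]])
X=pose([E_[0],E_[1],ys],L+[0,0,E_[2]])
print("scene",((proj(S,X)-[250,125])*10).round(0).tolist());print("top",((proj(T,X)-[352,235])*9+[405,0]).round(0).tolist())
E
```

```text
scene [[209.0, 46.0], [261.0, 156.0], [159.0, 85.0], [261.0, 209.0], [160.0, 137.0]]
top [[677.0, 237.0], [534.0, 228.0], [779.0, 241.0], [522.0, 226.0], [762.0, 239.0]]
```

View pics/h4.png

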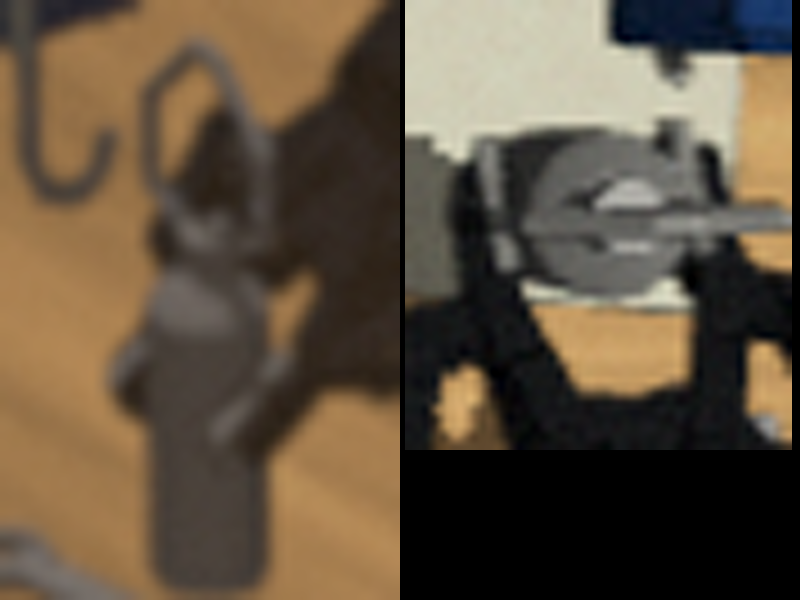

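The bail sits 3 mm further forward than computed, with y, z and yaw fine. I'll correct for that, pass over the tip and lower slowly.

```bash
cat >> h.py <<'E'
OFF=np.array([.003,0,0])
def F(n=40):
    r=[]
    for _ in range(n): r.append(get_wrist_force()); wait(.01)
    return np.mean(r,0).round(3),np.std(r,0).round(2)
E
python3 - <<'E'
from h import *
print(F())
movel(T_eye(SEAT-OFF+[0,0,.027]),OH,.05); print(F())
movel(T_eye(SEAT-OFF+[0,0,.005]),OH,.03); print(F())
f=grab_frame("scene");g=grab_frame("top");
A=cv2.resize(f["color"][120:200,235:285,::-1],None,fx=7,fy=7,interpolation=2)
B=cv2.resize(g["color"][215:275,350:395,::-1],None,fx=8,fy=8,interpolation=2)
o=np.zeros((600,800,3),np.uint8);o[:560,:350]=A;o[:480,360:720]=B;cv2.imwrite("pics/h5.png",o);print(get_clock())
E
```

```text
(array([-0.032,  0.141, -3.459]), array([0.52, 0.54, 0.56]))
(array([-0.1  , -0.106, -3.415]), array([0.52, 0.49, 0.64]))
(array([ 0.187, -0.042, -3.43 ]), array([0.45, 0.48, 0.47]))
15.3417
```

View pics/h5.png

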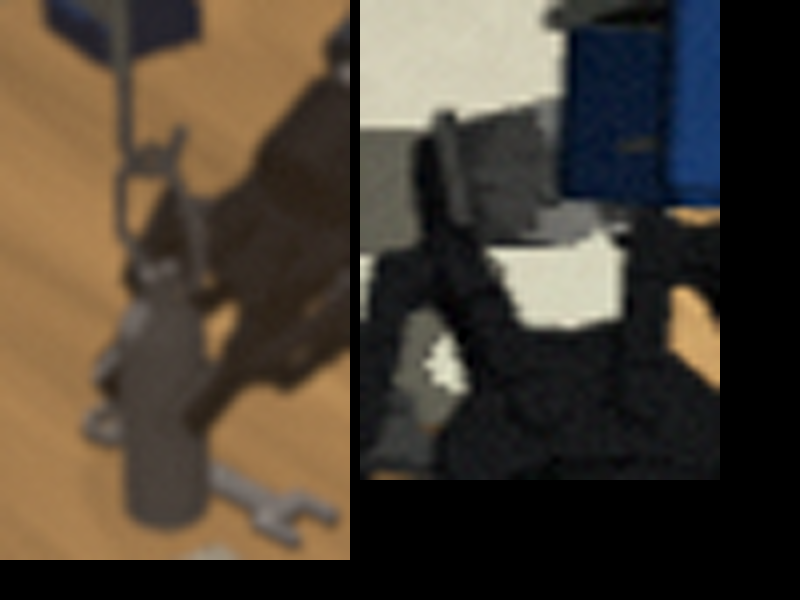

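The bail peak at about (150,150) is in the trough, between the shank at column 122 and the tip at (180,130). Now the slow lowering, about 3.43 N in all.

```bash
python3 - <<'E'
from h import *
for z in (-.010,-.020):
    movel(T_eye(SEAT-OFF+[0,0,z]),OH,.01); f=F(); print(z,f,get_moment())
for _ in range(4):
    f=F(60)[0]; print(round(z,4),f)
    d=-f[2]/120
    if d<.0012: break
    z-=d*.95; movel(T_eye(SEAT-OFF+[0,0,z]),OH,.006); wait(.3)
print(F(60),get_clock(),get_width())
f=grab_frame("scene"); np.savez("s6.npz",**f)
E
```

```text
-0.01 (array([ 0.037, -0.061, -2.136]), array([0.4 , 0.4 , 0.52])) [-0.17735493  3.15009714 -0.03170997]
-0.02 (array([-0.154, -0.161, -0.759]), array([0.45, 0.56, 0.57])) [-0.17919701  2.84590029 -0.06541094]
-0.02 [-0.034 -0.267 -0.838]
-0.0266 [-0.023 -0.13  -0.085]
(array([-0.077, -0.337, -0.061]), array([0.54, 0.4 , 0.49])) 21.8667 0.038536183477485456
```

```bash
python3 - <<'E'
from h import *
for w in (.041,.043,.047,.055,.07): set_gripper(w,20)
wait(1.); print(F(),get_clock())
uh=np.array([np.cos(ph),np.sin(ph),0]); P=np.array(get_eef_pos())
movel(P-.06*uh,None,.04); movel(P-.11*uh,None,.08); print(get_clock(),F())
A=[]
for k in range(3):
    f=grab_frame("scene"); g=f["color"][:,:,::-1]; A.append(cv2.resize(g[85:205,225:290],None,fx=4,fy=4,interpolation=2)); wait(.35)
print([np.abs(A[0].astype(int)-x).mean().round(2) for x in A])
t=grab_frame("top"); cv2.imwrite("pics/h7.png",np.hstack([A[0],A[2],cv2.resize(g[150:350,280:430],(270,360))[:480] if 0 else cv2.copyMakeBorder(cv2.resize(g[150:350,280:430],(270,360)),0,120,0,0,0)]))
E
```

```text
(array([-0.006,  0.013, -0.054]), array([0.52, 0.48, 0.53])) 24.45
26.875 (array([ 0.001,  0.003, -0.036]), array([0.51, 0.52, 0.37]))
[np.float64(0.0), np.float64(0.86), np.float64(0.86)]
```

View pics/h7.png

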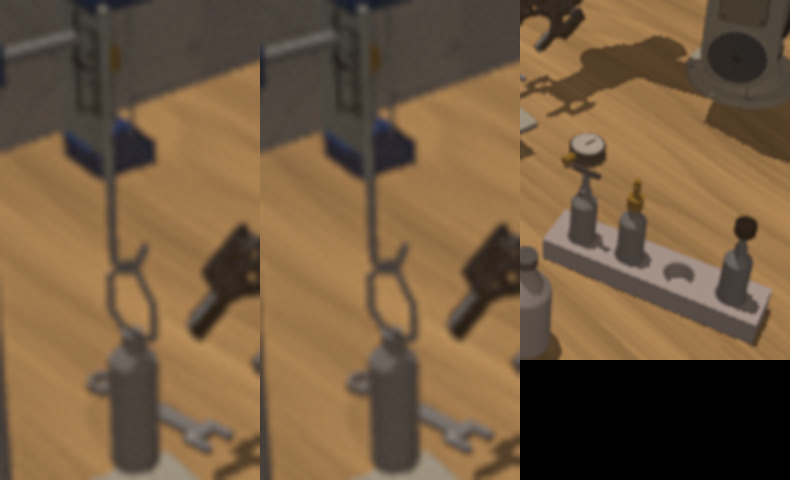

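The cylinder hangs still from the hook, with the bail in the trough at about (130,262) px. The gripper is clear and the other cylinders have not moved. Handing in.

```bash
python3 -c "
from rig import *
wait(1.0); print(finish_job(), get_clock())"
```

```text
the job is handed in; nothing more can be done
the job is handed in; nothing more can be done
```

The bail cylinder hangs free and still on the balance hook, let down slowly and released with the gripper clear; the other cylinders are where they stood, and the job was handed in at about 29 s of the 64 s limit.

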